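Reject pot through the reclaim tub's sprung gate

TASK

Scrap the small red-brown reject pot on the plywood apron: with one finger push the yellow self-closing gate of the grey reclaim tub open and keep it open, while the other finger pushes the pot along its lane, through the gateway and off the edge so that it drops into the tub; then withdraw so that the gate swings shut behind it. Only push: do not lift the pot, do not shove the gate with the pot (it must pass without pressing on the gate), keep the gate open until the pot has dropped, and leave the blue cup, the other ware and the tools where they stand.

Things in the scene. Friction and masses are not known exactly. Their poses are not given: they have to be found in the camera images.
- tub: Fixed grey tub with plywood apron; place and yaw vary. Origin on the table, under the middle of the pot lane, where apron ends and tub begins. x runs along the lane from apron into tub (away from the robot), y left, z up; the mm in other entries are in this frame. Tub inside: x 8 to 149, y -69 to 89, floor z 10, open above; back and side walls reach z 105.
- gateway (a point): Middle of the apron's end edge: x 0, y 0, z 70 of the tub frame. The apron is flat, top at z 70, x -160 to 0, y -63 to 83. Past the edge is the tub's gateway (x 0 to 8), clear between posts at y -39 and 65, posts up to z 105, open above, closed only by the gate.
- lane (a point): Point on the apron at x -72, y 0, z 70 of the tub frame, midway along the pot lane. The lane follows y = 0 between two wooden kerbs, each 10 high and 6 thick, inner faces at y -25 and 25, from x -137 to -7.
- gate (a joint): Angle of the yellow gate, rad: 0 shut, grows as it swings into the tub, stop at 1.6 (parallel to the lane). Upright panel 98 long, 5 thick, z 73 to 103 of the tub frame; shut, it runs from its pin at y 60 to y -38. A spring shuts it: 0.10 N m when shut, 0.18 at 1.4 rad, so 1.5 to 5 N at a fingertip. It clears a pot lying on the tub floor.
- gate_hinge (a point): Foot of the gate's upright hinge pin, at the left of the gateway: x 8, y 60, z 70 of the tub frame. A finger that runs straight along y = 36, parallel to the lane, swings the gate open and surely holds it until its middle is at x = 85; well beyond that it slips past the free edge.
- gate_edge (a point): Middle of the gate's free upright edge, 98 mm from the pin, 88 mm above the table.
- pot: The reject pot: a small open red-brown cup, 40 mm across and 36 high, about 70 g, standing upright in the lane with its middle 50 to 100 mm before the apron's edge. Origin: centre of its underside, z up. It tips over the apron's edge once its middle is past it and falls 60 mm into the tub; to be pushed only.
- cup_blue: Bystander: a blue cup of the same size (40 mm across, 36 high) standing on the apron left of the lane, near the end towards the robot. Origin: centre of its underside.
- bowl_white: Bystander: white bowl 110 mm across, 50 high, on the table left of the tub. Origin: centre of its underside.
- jug: Bystander: clear plastic jug 110 mm across, 130 high, with a handle on its +y side, on the table right of the tub. Origin: centre of its underside.
- glaze_jar: Bystander: amber jar, 64 mm across, 85 high, black cap, on the table to the left. Origin: centre of its underside.
- brush: Bystander: brush 180 mm long lying on the table to the right. Origin: under its middle, handle to its -x.
- spatula: Bystander: spatula 200 mm long lying on the table to the left. Origin: under its middle, handle to its -x.
- rib: Bystander: flat wooden shaping rib 90 x 50 x 8 mm on the table to the right. Origin: centre of its underside.
Mind the look-alikes: they are no part of the job. Of the things that look like the pot, the smaller one is meant.

How it is judged:
On the way, in this order (a step that is already met when the one before it is completed fails the run):
1. a finger holds the gate open (over 0.6 rad) while the pot still stands on the apron (value of joint gate above 0.6 rad and contact force between the fingers and gate above 0.2 N and x of pot in the frame of tub below -0.005 m and z of pot in the frame of tub above 0.06 m), for 0.1 s.
2. the pot has dropped into the tub with the gate still held open (over 0.5 rad) (value of joint gate above 0.5 rad and x of pot in the frame of tub above 0 m and z of pot in the frame of tub below 0.055 m), for 0.05 s.
At the end, for the whole second after the job is handed in: The pot lies inside the tub, below the level of the apron, in any attitude, and the gate is shut (within 0.08 rad) (x of pot in the frame of tub between 0 and 0.152 m and y of pot in the frame of tub between -0.072 and 0.092 m and z of pot in the frame of tub below 0.055 m and value of joint gate below 0.08 rad); the robot touches nothing.
It fails at once if the pot is lifted more than 25 mm off the apron (z of pot in the frame of tub above 0.095 m).
It fails at once if the pot presses on the gate with more than 1 N (contact force between pot and gate above 1 N).
It fails at once if the blue cup or another bystander (bowl, jug, jar, brush, spatula, rib) is moved more than 20 mm (distance of any of cup_blue, bowl_white, jug, glaze_jar, brush, spatula, rib from where it was at the start of the episode above 0.02 m).
It also fails if it takes over 32 s, if anything falls off the work surface, if the arm or the gripper's body presses on something with over 40 N, if the wrist force passes 120 N, or if a joint passes its speed limit or range.

ROBOT

A 6-joint arm with a two-finger parallel gripper is mounted at the origin on the work surface. World frame = base frame: x ahead of the robot, y to its left, z up, the work surface at z = 0. Lengths are in m, angles in rad, forces in N, time in s.
With the tool pointing down it reaches from about 0.375 to 0.9 m from the base axis. Payload 3.1 kg.
Tool frame: the origin (TCP) lies midway between the tips of the shut fingers; the grasp point (between the pads) lies 19 mm behind it (grip_depth is the distance from the TCP to the grasp point, in m); y points along the fingers, z is the direction in which the jaws open and shut, and the axes are right-handed (so a half turn about y gives the same grasp; the last joint's range is limited). The gripper opens to 85 mm and grips with 20 to 120 N. Pads are 22 mm wide; open, the fingers measure 114 mm over their backs; the gripper's body (76 mm by 85 mm) begins 54 mm behind the grasp point. The pads swing forward as they close: fully open they stand 13 mm farther back than shut.
Start: joints at [-1.335, 0.527, 1.433, -0, 1.181, -0.178], TCP at [0.252, -0.572, 0.231] pointing down, gripper open.
Joint ranges: [-3.08, 3.08], [-0.75, 2.2], [0.22, 2.44], [-1.43, 4.57], [0, 2.65], [-2.85, 2.85]. Speed limits (rad/s): [2.79, 2.79, 3.14, 3.14, 3.14, 3.14].

INTERFACE

Orientations are given as a unit quaternion [x, y, z, w].
In Python, from station import sense, snapshot, camera_model, sign_off, grip_depth gives the robot as it stands.
- The arm moves only by the tool play_rows, never from a script. Its argument "deltas" is a list of rows, each a list of 6 numbers: the shift along the tool's x, y, z in m, then the turn, a rotation vector about the tool's x, y, z in rad. A call has 1 to 12 rows; each row is the pose to reach, as a shift and turn from the pose commanded when the call began, along the tool's axes at that moment; what a row does not reach only later rows make up. A row lasts 1/10 s, in which the tool goes at most 50 mm and 8.59 degrees, less where a joint would pass 70% of its speed; a pose out of reach is approached as far as the arm can. A call with a gripper value outside its range is refused whole. "gripper" is the finger opening in m, from 0 to 0.0854, set as the call begins (left out, the last holds). The fingers move at their own pace and stop on an object; "force" is the grip in N (left out, the last holds). Time passes only in rows, so rows that repeat a pose let the fingers close. It gives the time, the measured TCP pose, the force and the opening at its end, in the units of the state.
- sense(): the state, without advancing time (a new reading comes with each control period).
- snapshot(name): name is "side" or "top"; returns the picture (384x512x3 uint8, red, green, blue); there is no depth.
- camera_model(name): a dict with "fx", "fy", "cx", "cy" (pixels), "camera_from_world" (4x4, takes a point from world to camera coordinates). Camera axes: x right, y up, looking along -z (the intrinsics and any distortion apply to the point x, -y, -z); pixel columns grow to the right and rows downward; lengths in m; the calibration is good to about 2 mm. A picture is of the moment at which its call begins. camera_model takes no time and is no camera call.
- sign_off(): hands the job in, once; it reports no verdict.
The state is a dict: "t": time; "q": joint angles; "qd": joint speeds; "tau": joint torques, N m; "tcp_pos": TCP position; "tool_rot": TCP orientation; "force": force on the tool from outside, world axes, zero at the start; "ft_torque": the same for the moment, N m; "finger_gap": opening from 0.0 (shut) to 1.0 (fully open).
Only numpy, scipy, OpenCV 4.12 (cv2) and the standard library are available. Lean on these libraries where they do the work, as an engineer would, in place of code of your own. Each camera call takes 0.05 s, during which the arm holds its last target.

## Working session

There is one attempt and no reset: what is moved stays moved. The work goes in short steps, Python scripts to look and compute and a tool call to move; the robot and the scene stay as the last step left them, time stands still between calls to the robot, and variables do not carry over. Pictures are saved under pics/ and viewed, and the job is handed in when it is done.

Besides the shell and the picture viewer there is one more tool, called after "Call:" as name(argument=value, ...) on one line, values as JSON. play_rows: Moves the arm, as the interface text tells. Its arguments: {"type":"object","properties":{"deltas":{"type":"array"},"gripper":{"type":"number"},"force":{"type":"number"}},"required":["deltas"]}

```bash
ls; mkdir -p pics; python3 - <<'E'
from station import *
import cv2
for n in("top","side"):
    im=snapshot(n); cv2.imwrite(f"pics/{n}0.png",im[...,::-1])
    m=camera_model(n); print(n,m)
print(sense(), grip_depth)
E
```

```text
pics
top {'fx': 460.6938587619812, 'fy': 460.6938587619812, 'cx': 244.7106840971006, 'cy': 197.52712816605214, 'camera_from_world': array([[-0.01787378, -0.99978204, -0.01078901,  0.03830437],
       [ 0.99151229, -0.01911371,  0.12860035, -0.52410623],
       [-0.12877854, -0.00839886,  0.99163781, -1.49387297],
       [ 0.        ,  0.        ,  0.        ,  1.        ]])}
side {'fx': 438.9889080758339, 'fy': 438.9889080758339, 'cx': 257.37677722900645, 'cy': 191.61119831837027, 'camera_from_world': array([[-0.98690652, -0.16126694,  0.00291299,  0.51968888],
       [ 0.12456666, -0.75058998,  0.64892051, -0.11949839],
       [-0.10246296,  0.64078674,  0.76085064, -1.28659385],
       [ 0.        ,  0.        ,  0.        ,  1.        ]])}
{'t': 0.1, 'q': array([-1.33449173e+00,  5.28409069e-01,  1.43381642e+00,  2.20065186e-06,
        1.18141965e+00, -1.78476707e-01]), 'qd': array([-8.12476701e-05, -2.83831180e-03, -2.71366282e-03, -5.27049990e-04,
        1.85676924e-03, -1.13533627e-03]), 'tau': array([-5.37742471e-04, -4.43304563e+01, -1.78586715e+01, -1.81016558e-04,
        3.90957110e-03,  1.32532543e-05]), 'tcp_pos': array([ 0.25174943, -0.57132022,  0.23039601]), 'tool_rot': array([-0.14561825,  0.69267964, -0.69122888,  0.14557773]), 'force': array([0.09497939, 0.37947233, 1.0916399 ]), 'ft_torque': array([-0.01968086, -0.01906602, -0.01202268]), 'finger_gap': 0.9984082259168119} 0.0187
```

View pics/top0.png

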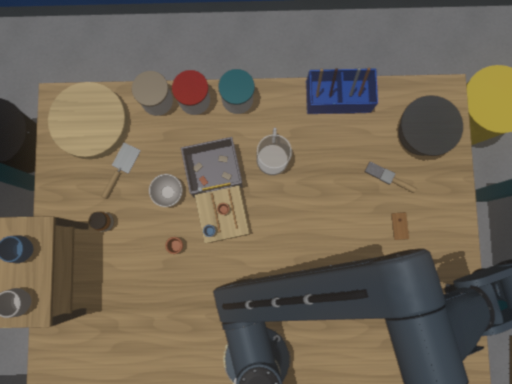

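View pics/side0.png

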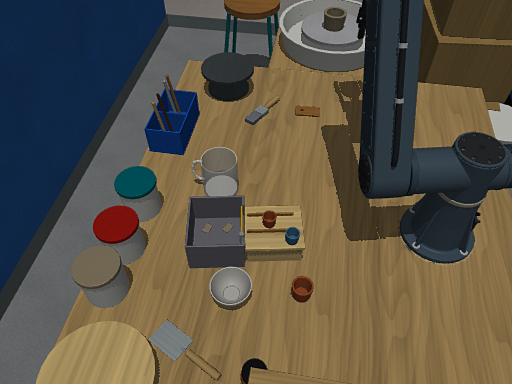

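The top picture shows the tub at about (213,165), the apron at (222,213), the pot at (223,209) and the blue cup at (210,230). A look-alike pot stands on the table at (176,245). I'll zoom in next.

```bash
python3 - <<'E'
import cv2
a=cv2.imread("pics/top0.png")[130:255,140:300]; cv2.imwrite("pics/top0z.png",cv2.resize(a,None,fx=5,fy=4.8,interpolation=cv2.INTER_CUBIC)[:600,:800])
a=cv2.imread("pics/side0.png")[180:280,180:320]; cv2.imwrite("pics/side0z.png",cv2.resize(a,None,fx=5.5,fy=5.5,interpolation=cv2.INTER_CUBIC))
E
```

```text
(no output)
```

View pics/top0z.png

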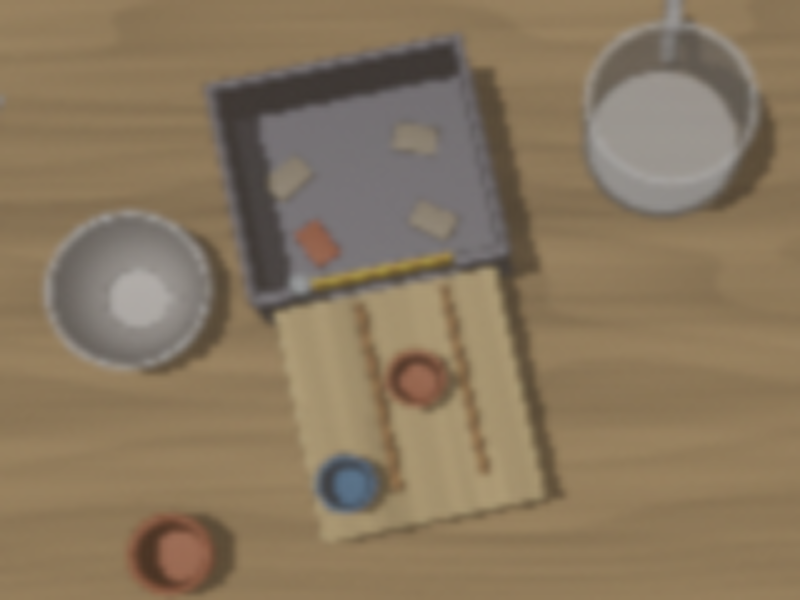

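View pics/side0z.png

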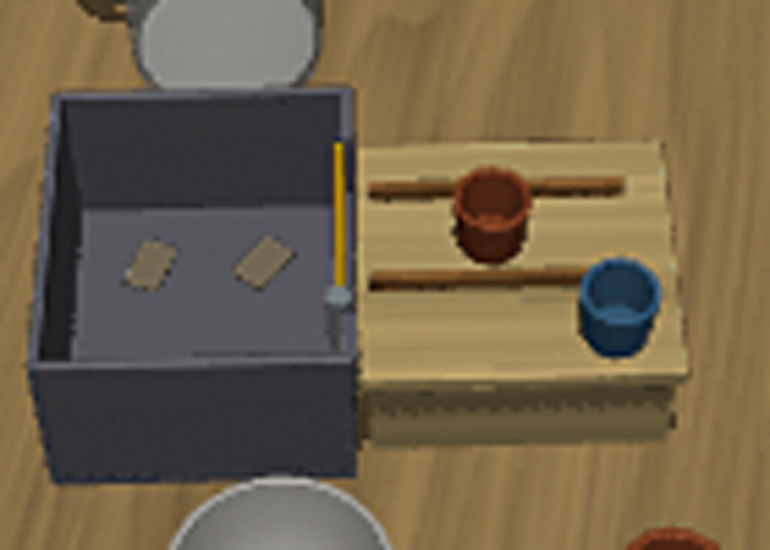

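```bash
cat > h.py <<'E'
import numpy as np, cv2
from station import *
def ray(n,u,v,z):
    m=camera_model(n);T=m["camera_from_world"];R=T[:3,:3];c=-R.T@T[:3,3]
    d=R.T@np.array([(u-m["cx"])/m["fx"],-(v-m["cy"])/m["fy"],-1])
    return (c+d*(z-c[2])/d[2])
def proj(n,p):
    m=camera_model(n);q=m["camera_from_world"]@np.append(p,1)
    return m["cx"]+m["fx"]*q[0]/-q[2], m["cy"]-m["fy"]*q[1]/-q[2]
E
cat > fit.py <<'E'
from h import *
tp=[((275,312),(0,83,70)),((497,268),(0,-63,70)),((548,497),(-160,-63,70)),((325,542),(-160,83,70)),
((360,305),(-7,28,80)),((397,490),(-137,28,80)),((445,287),(-7,-28,80)),((486,473),(-137,-28,80))]
sd=[((358,150),(0,-63,70)),((663,142),(-160,-63,70)),((687,375),(-160,83,70)),((360,382),(0,83,70)),((370,188),(-7,-28,80)),((622,184),(-137,-28,80)),((370,280),(-7,28,80))]
def fit(L):
    A=np.array([l[0] for l in L]);B=np.array([l[1] for l in L])
    a=A.mean(0);b=B.mean(0);H=(A-a).T@(B-b)
    th=np.arctan2(H[0,1]-H[1,0],H[0,0]+H[1,1]);R=np.array([[np.cos(th),-np.sin(th)],[np.sin(th),np.cos(th)]])
    t=b-R@a;return th,t,np.round((A@R.T+t-B)*1000,1)
S=[];Tt=[]
for (u,v),p in tp: Tt.append((np.array(p[:2])/1e3,ray("top",140+(u+.5)/5-.5,130+(v+.5)/4.8-.5,p[2]/1e3)[:2]))
for (u,v),p in sd: S.append((np.array(p[:2])/1e3,ray("side",180+(u+.5)/5.5-.5,180+(v+.5)/5.5-.5,p[2]/1e3)[:2]))
for L in (Tt,S,Tt+S):
    th,t,r=fit(L);print(th,t);print(r.tolist())
R=np.array([[np.cos(th),-np.sin(th)],[np.sin(th),np.cos(th)]])
for n in("top","side"):
    im=cv2.imread(f"pics/{n}0.png");hsv=cv2.cvtColor(im,cv2.COLOR_BGR2HSV)
    for nm,lo,hi in(("red",(0,110,40),(9,255,255)),("blue",(98,100,40),(115,255,255)),("yel",(22,170,90),(32,255,255))):
        k=cv2.inRange(hsv,lo,hi);N,lab,st,ce=cv2.connectedComponentsWithStats(k)
        for i in range(1,N):
            if st[i,4]>15 and 140<ce[i,0]<320 and 140<ce[i,1]<310:
                x,y,w,h,a=st[i]
                print(n,nm,st[i],ce[i], "centroid z088:",((ray(n,*ce[i],.088)[:2]-t)@R*1e3).round(1))
print("gate", [((ray("top",140+u/5-.5,130+v/4.8-.5,.103)[:2]-t)@R*1e3).round(1) for u,v in((312,284),(452,258))])
E
python3 fit.py
```

```text
0.19043852444711695 [0.54899915 0.10864839]
[[0.5, -0.5], [0.9, 0.7], [-0.9, 0.6], [-1.2, 0.7], [1.8, 0.2], [-1.4, -1.9], [1.2, 0.2], [-1.0, 0.1]]
0.18976783742511183 [0.54483149 0.11203268]
[[1.5, -1.5], [0.6, -0.4], [-1.2, 1.1], [0.6, 1.5], [0.1, 0.5], [-1.3, -0.5], [-0.3, -0.8]]
0.1908382294956593 [0.5470467 0.110277 ]
[[-1.5, 1.1], [-1.0, 2.3], [-2.8, 2.1], [-3.1, 2.2], [-0.2, 1.8], [-3.3, -0.3], [-0.7, 1.8], [-3.0, 1.6], [3.8, -3.2], [2.9, -2.3], [0.9, -0.9], [2.7, -0.2], [2.4, -1.3], [1.0, -2.4], [1.9, -2.6]]
top red [200 177   7   7  28] [203.17857143 180.07142857] centroid z088: [38.9 43.8]
side red [263 211  13  17 152] [269.         218.70394737] centroid z088: [-69.8  -1.5]
side red [292 276  21  26 359] [301.63788301 288.27855153] centroid z088: [-139.6  212.3]
side blue [286 227  14  18 201] [291.93532338 235.28855721] centroid z088: [-128.4   55.4]
side yel [241 206   2  26  47] [241.44680851 218.95744681] centroid z088: [ 6.  -2.6]
gate [array([ 9.8, 52.3]), array([  8.3, -38.3])]
```

```bash
cat > pot.py <<'E'
from h import *
from scipy.spatial.transform import Rotation as Ro
th=.1908;t=np.array([.547,.1103]);R=np.array([[np.cos(th),-np.sin(th)],[np.sin(th),np.cos(th)]])
for n,(u,v),s,z in(("top",(418,378),(5,4.8,140,130),.106),("top",(350,484),(5,4.8,140,130),.106),("side",(492,196),(5.5,5.5,180,180),.106),("side",(619,287),(5.5,5.5,180,180),.106)):
    p=ray(n,s[2]+u/s[0]-.5,s[3]+v/s[1]-.5,z)[:2];print(n,p.round(4),((p-t)@R*1e3).round(1))
s=sense();M=Ro.from_quat(s["tool_rot"]).as_matrix();print(M.round(3))
ang=th+np.arcsin(28/100)
mid=np.array([-.058,.022]);w=t+R@mid;print("w",w,ang)
for sg in(1,-1):
    z=sg*np.array([np.cos(ang),np.sin(ang),0]);y=np.array([0,0,-1.]);x=np.cross(y,z)
    G=np.c_[x,y,z];print(sg,(M.T@G),Ro.from_matrix(M.T@G).as_rotvec())
tgt=np.array([*w,.231]);print("shift tool",M.T@(tgt-s["tcp_pos"]))
E
python3 pot.py
```

```text
top [0.4826 0.0967] [-65.8  -1.2]
top [0.4139 0.1401] [-125.    54.5]
side [0.4792 0.0971] [-69.1  -0.1]
side [0.4112 0.1414] [-127.5   56.3]
[[-0.915 -0.     0.403]
 [-0.403  0.002 -0.915]
 [-0.    -1.    -0.002]]
w [0.48588036 0.12090138] 0.4745941092083279
1 [[-5.97783496e-02  3.66380390e-04 -9.98211608e-01]
 [-1.99400455e-03  9.99997894e-01  4.86447879e-04]
 [ 9.98209684e-01  2.01951754e-03 -5.97774931e-02]] [ 1.25215941e-03 -1.63060934e+00 -1.92788253e-03]
-1 [[ 5.97783496e-02  3.66380390e-04  9.98211608e-01]
 [ 1.99400455e-03  9.99997894e-01 -4.86447879e-04]
 [-9.98209684e-01  2.01951754e-03  5.97774931e-02]] [1.89662820e-03 1.51098211e+00 1.23185973e-03]
shift tool [-0.49323545  0.00066559 -0.53917229]
```

Call:
play_rows(deltas=[[-0.01,0,-0.01,0,-0.03,0],[-0.03,0,-0.03,0,-0.1,0],[-0.055,0,-0.06,0,-0.18,0],[-0.08,0,-0.09,0,-0.27,0],[-0.105,0,-0.115,0,-0.35,0],[-0.13,0,-0.14,0,-0.43,0],[-0.155,0,-0.17,0,-0.52,0],[-0.18,0,-0.195,0,-0.6,0],[-0.205,0,-0.225,0,-0.68,0],[-0.23,0,-0.25,0,-0.76,0],[-0.255,0,-0.28,0,-0.84,0],[-0.28,0,-0.305,0,-0.92,0]], gripper=0.0854, force=60)

```text
t: 1.3
tcp_pos: [0.3845, -0.1769, 0.2312]
tool_rot: [-0.439, 0.555, -0.554, 0.439]
force: [0.0, -0.6, -0.3]
finger_gap: 0.999
```

```bash
python3 pot.py|tail -9; python3 -c "
from station import *;print(sense()['q'])"
```

```text
[-0.001 -1.    -0.001]]
w [0.48588036 0.12090138] 0.4745941092083279
1 [[ 7.61021806e-01  1.03777206e-03 -6.48725468e-01]
 [-1.57144900e-03  9.99998736e-01 -2.43764451e-04]
 [ 6.48724395e-01  1.20494905e-03  7.61022475e-01]] [ 0.00078821 -0.70590816 -0.00141961]
-1 [[-7.61021806e-01  1.03777206e-03  6.48725468e-01]
 [ 1.57144900e-03  9.99998736e-01  2.43764451e-04]
 [-6.48724395e-01  1.20494905e-03 -7.61022475e-01]] [1.80441783e-03 2.43568370e+00 1.00186393e-03]
shift tool [-0.31315054  0.00048667  0.03041893]
[-6.96946366e-01  2.57142778e-01  1.91221649e+00  4.67079305e-04
  9.73776053e-01 -4.65895046e-01]
```

Call:
play_rows(deltas=[[-0.025,0,0.002,0,-0.06,0],[-0.055,0,0.005,0,-0.13,0],[-0.09,0,0.008,0,-0.2,0],[-0.125,0,0.012,0,-0.28,0],[-0.16,0,0.015,0,-0.36,0],[-0.195,0,0.019,0,-0.44,0],[-0.23,0,0.022,0,-0.52,0],[-0.265,0,0.026,0,-0.6,0],[-0.293,0,0.029,0,-0.66,0],[-0.308,0,0.03,0,-0.7,0],[-0.313,0,0.03,0.001,-0.706,-0.001],[-0.313,0,0.03,0.001,-0.706,-0.001]])

```text
t: 2.5
tcp_pos: [0.4868, 0.1175, 0.2311]
tool_rot: [0.603, -0.369, 0.37, -0.602]
force: [-0.7, 0.4, 0.2]
finger_gap: 1.002
```

```bash
python3 pot.py|tail -9; python3 -c "
from h import *
im=snapshot('side');cv2.imwrite('pics/s1.png',cv2.resize(im[120:290,160:360,::-1],None,fx=3.5,fy=3.5,interpolation=cv2.INTER_CUBIC))"
```

```text
[ 0.001 -1.    -0.   ]]
w [0.48588036 0.12090138] 0.4745941092083279
1 [[ 9.99992007e-01 -1.16158448e-03 -3.82579970e-03]
 [ 1.15981815e-03  9.99999220e-01 -4.63875500e-04]
 [ 3.82633555e-03  4.59434561e-04  9.99992574e-01]] [ 0.00046166 -0.00382608  0.0011607 ]
-1 [[-9.99992007e-01 -1.16158448e-03  3.82579970e-03]
 [-1.15981815e-03  9.99999220e-01  4.63875500e-04]
 [-3.82633555e-03  4.59434561e-04 -9.99992574e-01]] [-1.82101191e-03  3.13776596e+00  7.24285654e-04]
shift tool [-0.00349241  0.00012182  0.00070354]
```

View pics/s1.png

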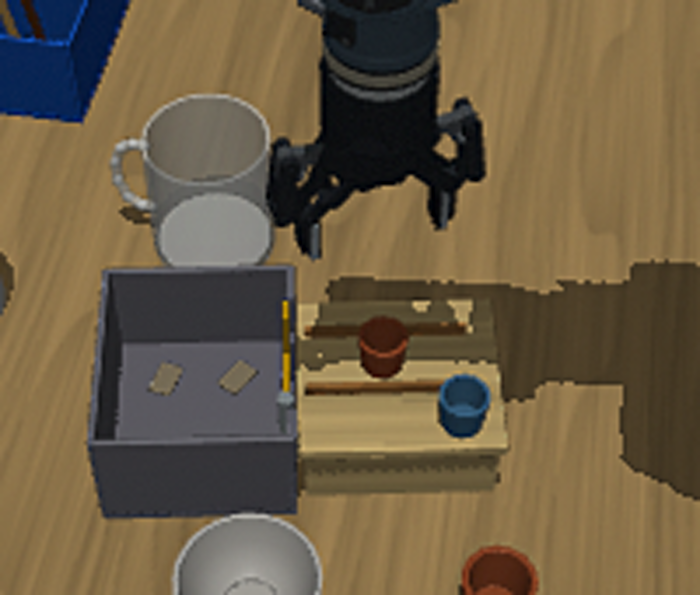

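The side view shows the hand above the apron, with the fingertips at about (308,250) and (440,222) in the zoom. The scene hasn't moved. I'll check the fingertip geometry against the calibration.

```bash
python3 - <<'E'
from h import *
s=sense();a=.4746;d=np.array([np.cos(a),np.sin(a),0])
print(s["tcp_pos"],s["force"])
for z in(0,.013):
  for k in(1,-1):
    u,v=proj("side",s["tcp_pos"]+k*.05*d+[0,0,z]);print(z,k,((u-160)*3.5,(v-120)*3.5))
E
```

```text
[0.48681859 0.11684093 0.23114876] [ 0.26541113 -0.95204219 -0.36752186]
0 1 (np.float64(302.9645237632413), np.float64(262.3090425964201))
0 -1 (np.float64(437.0757380661265), np.float64(229.53615234142666))
0.013 1 (np.float64(302.66780207461676), np.float64(250.25556366492654))
0.013 -1 (np.float64(438.00606454544726), np.float64(217.40803518296372))
```

Call:
play_rows(deltas=[[-0.002,0.01,0,0,-0.004,0],[-0.0035,0.03,0,0,-0.004,0],[-0.0035,0.05,0,0,-0.004,0],[-0.0035,0.07,0,0,-0.004,0],[-0.0035,0.09,0,0,-0.004,0],[-0.0035,0.11,0,0,-0.004,0],[-0.0035,0.12,0,0,-0.004,0],[-0.0035,0.13,0,0,-0.004,0],[-0.0035,0.13,0,0,-0.004,0]])

```text
t: 3.45
tcp_pos: [0.4854, 0.1198, 0.1003]
tool_rot: [0.604, -0.369, 0.369, -0.603]
force: [-0.0, -0.0, -0.5]
finger_gap: 1.002
```

```bash
python3 pot.py|tail -1; python3 -c "
from h import *
print(sense()['tcp_pos'])
for n,b in(('side',(150,290,170,330)),('top',(130,255,140,300))):
  im=snapshot(n);cv2.imwrite(f'pics/{n}2.png',cv2.resize(im[b[0]:b[1],b[2]:b[3],::-1],None,fx=4,fy=4,interpolation=cv2.INTER_CUBIC))"
```

```text
shift tool [-0.00069956 -0.13071299  0.00067721]
[0.48544172 0.11984863 0.10028836]
```

View pics/side2.png

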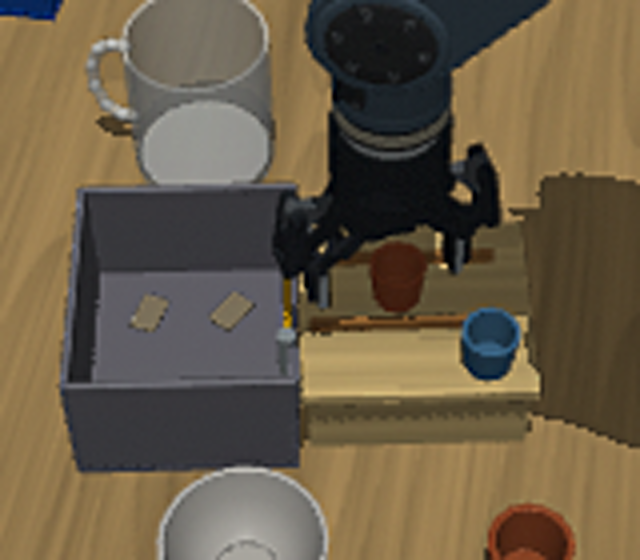

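View pics/top2.png

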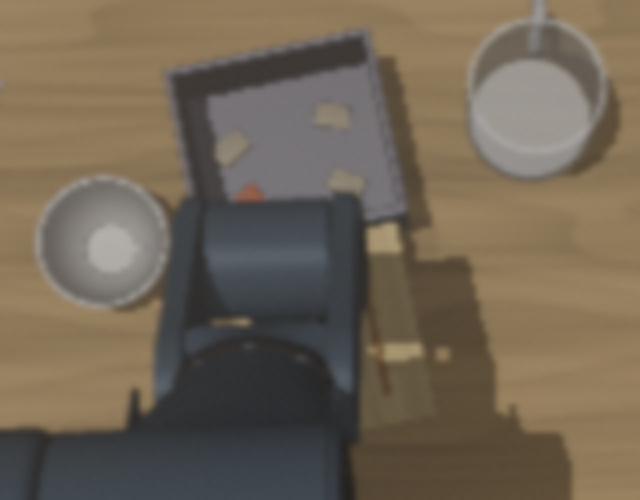

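The side view shows the gate finger tip at about (320,305), just before the yellow gate. The pot finger tip is at (457,270), behind the pot. I'll measure both against the tub as seen in this same view.

```bash
python3 - <<'E'
from h import *
th=.190;R=np.array([[np.cos(th),-np.sin(th)],[np.sin(th),np.cos(th)]])
for t in(np.array([.54483,.11203]),np.array([.547,.1103])):
  for u,v in((320,306),(457,272)):
    for z in (.110,.113):
      p=ray("side",170+u/4-.5,150+v/4-.5,z)[:2];print(z,p,((p-t)@R*1e3).round(1))
  print(((sense()["tcp_pos"][:2]-t)@R*1e3).round(1))
E
```

```text
0.11 [0.52447249 0.14442697] [-13.9  35.7]
0.113 [0.52406443 0.14656718] [-13.9  37.8]
0.11 [0.43831443 0.10156312] [-106.6    9.8]
0.113 [0.43817991 0.10383941] [-106.3   12.1]
[-55.8  19. ]
0.11 [0.52447249 0.14442697] [-15.7  37.8]
0.113 [0.52406443 0.14656718] [-15.7  39.9]
0.11 [0.43831443 0.10156312] [-108.4   11.9]
0.113 [0.43817991 0.10383941] [-108.1   14.2]
[-57.6  21.1]
```

Call:
play_rows(deltas=[[0,0.01,0,0,0,0],[0,0.02,0,0,0,0],[0,0.026,0,0,0,0],[0,0.026,0,0,0,0]])

```text
t: 3.95
tcp_pos: [0.4854, 0.1203, 0.0743]
tool_rot: [0.604, -0.369, 0.368, -0.603]
force: [-1.0, 0.6, -0.5]
finger_gap: 1.002
```

```bash
python3 - <<'E'
from h import *
from scipy.spatial.transform import Rotation as Ro
s=sense();print(s["tcp_pos"],s["force"]);M=Ro.from_quat(s["tool_rot"]).as_matrix()
for d in (.01,.05,.1):print(M.T@(d*np.array([np.cos(.1905),np.sin(.1905),0])))
im=snapshot('side');b=(170,270,200,310);cv2.imwrite(f'pics/side3.png',cv2.resize(im[b[0]:b[1],b[2]:b[3],::-1],None,fx=6,fy=6,interpolation=cv2.INTER_CUBIC))
E
```

```text
[0.48540647 0.12031175 0.07426123] [-1.02240082  0.60677542 -0.52323984]
[ 2.79818926e-03 -1.28646595e-05  9.60051933e-03]
[ 1.39909463e-02 -6.43232976e-05  4.80025966e-02]
[ 0.02798189 -0.00012865  0.09600519]
```

View pics/side3.png

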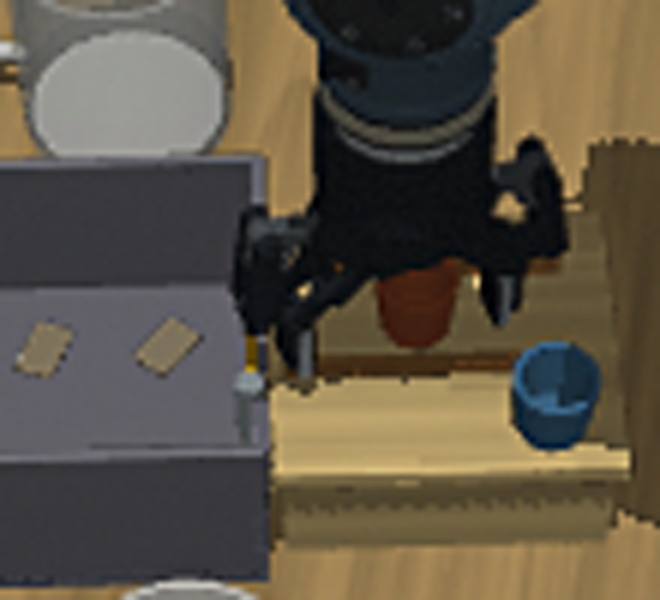

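The gate finger at (305,365) stands before the gate and the pot finger at (503,310) stands behind the pot, with the tips above the kerb. Next I push along the lane.

Call:
play_rows(deltas=[[0.0014,0,0.0048,0,0,0],[0.0028,0,0.0096,0,0,0],[0.0042,0,0.0144,0,0,0],[0.0056,0,0.0192,0,0,0],[0.007,0,0.024,0,0,0],[0.0084,0,0.0288,0,0,0],[0.0098,0,0.0336,0,0,0],[0.0112,0,0.0384,0,0,0],[0.0126,0,0.0432,0,0,0],[0.0126,0,0.0432,0,0,0]])

```text
t: 5.0
tcp_pos: [0.5285, 0.1282, 0.0746]
tool_rot: [0.605, -0.369, 0.368, -0.602]
force: [-4.7, -4.3, -2.2]
finger_gap: 0.997
```

```bash
python3 - <<'E'
from h import *
from scipy.spatial.transform import Rotation as Ro
s=sense();print(s["tcp_pos"],s["force"],s["finger_gap"]);M=Ro.from_quat(s["tool_rot"]).as_matrix()
t=np.array([.547,.1103]);R=np.array([[np.cos(.19),-np.sin(.19)],[np.sin(.19),np.cos(.19)]]);print((s["tcp_pos"][:2]-t)@R)
im=snapshot('side');b=(170,270,190,310);cv2.imwrite(f'pics/side4.png',cv2.resize(im[b[0]:b[1],b[2]:b[3],::-1],None,fx=6,fy=6,interpolation=cv2.INTER_CUBIC))
E
```

```text
[0.52846795 0.12819471 0.07460659] [-4.73958362 -4.27621346 -2.1829544 ] 0.9968259401297792
[-0.01481898  0.02107262]
```

View pics/side4.png

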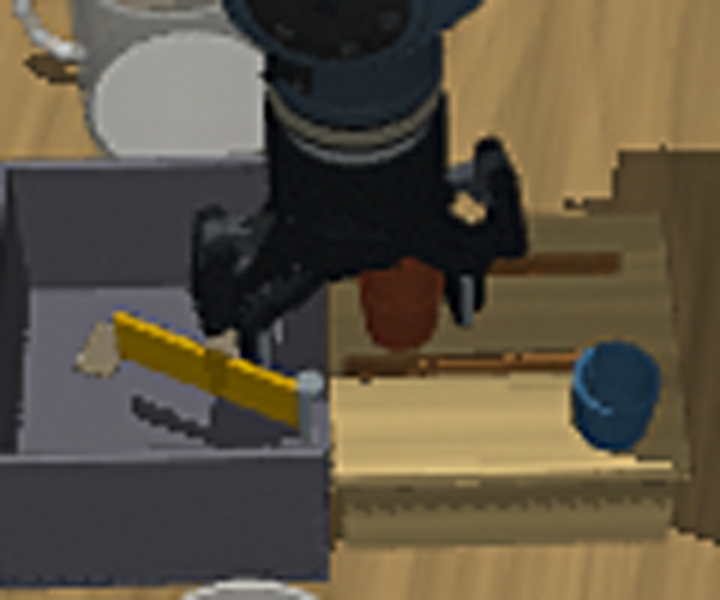

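The gate (118,315 to 300,395) is open at about 1.1 rad and held by the finger at (262,350). The pot at (400,310) is still on the apron in front of its finger. Pushing on.

Call:
play_rows(deltas=[[0.0014,0,0.0048,0,0,0],[0.0028,0,0.0096,0,0,0],[0.0042,0,0.0144,0,0,0],[0.0056,0,0.0192,0,0,0],[0.007,0,0.024,0,0,0],[0.0084,0,0.0288,0,0,0],[0.0098,0,0.0336,0,0,0],[0.0112,0,0.0384,0,0,0],[0.0126,0,0.0432,0,0,0],[0.0126,0,0.0432,0,0,0],[0.0126,0,0.0432,0,0,0]])

```text
t: 6.15
tcp_pos: [0.5764, 0.1374, 0.0757]
tool_rot: [-0.603, 0.367, -0.37, 0.604]
force: [2.1, -2.4, -0.6]
finger_gap: 0.999
```

```bash
python3 - <<'E'
from h import *
s=sense();print(s["tcp_pos"],s["force"],s["finger_gap"])
t=np.array([.547,.1103]);R=np.array([[np.cos(.19),-np.sin(.19)],[np.sin(.19),np.cos(.19)]]);print((s["tcp_pos"][:2]-t)@R)
for n,b in(('side',(170,270,180,300)),('top',(130,230,160,280))):
  im=snapshot(n);cv2.imwrite(f'pics/{n}5.png',cv2.resize(im[b[0]:b[1],b[2]:b[3],::-1],None,fx=6,fy=6,interpolation=cv2.INTER_CUBIC))
E
```

```text
[0.57636107 0.13740626 0.07569324] [ 2.05552259 -2.35687594 -0.55443236] 0.9987037137998234
[0.03395195 0.02107336]
```

View pics/side5.png

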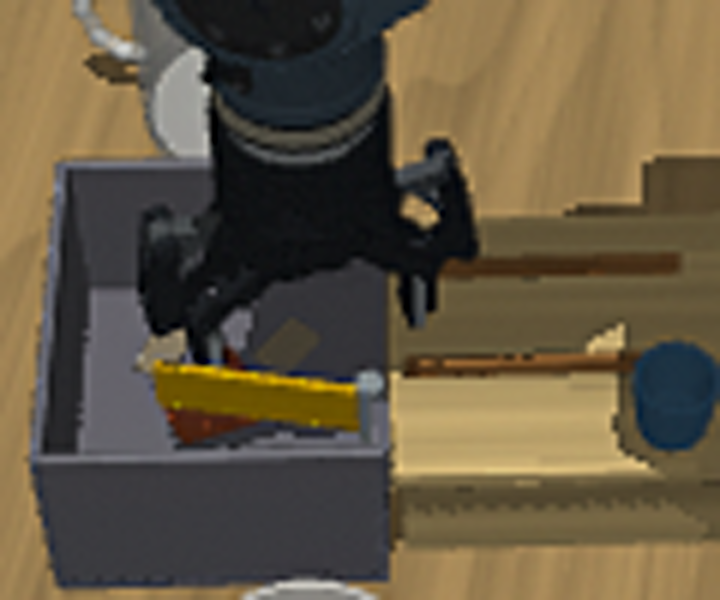

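View pics/top5.png

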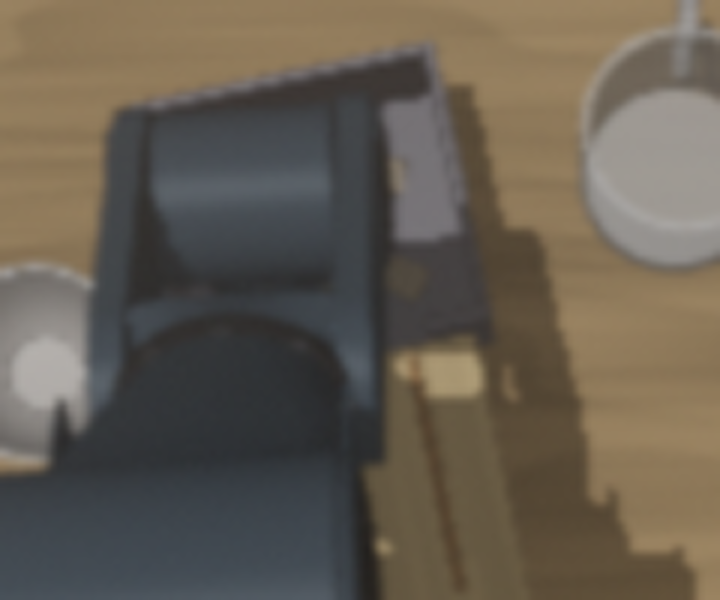

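The pot lies on the tub floor under the gate, seen at (200,425) and (230,355). The gate is still held wide open and the lane is empty, so I withdraw along the lane.

Call:
play_rows(deltas=[[0,0,0,0,0,0],[0,0,0,0,0,0],[-0.0028,0,-0.0096,0,0,0],[-0.0056,0,-0.0192,0,0,0],[-0.0084,0,-0.0288,0,0,0],[-0.0112,0,-0.0384,0,0,0],[-0.014,0,-0.048,0,0,0],[-0.0168,0,-0.0576,0,0,0],[-0.0196,0,-0.0672,0,0,0],[-0.0224,0,-0.0768,0,0,0],[-0.0252,0,-0.0864,0,0,0],[-0.0266,0,-0.0912,0,0,0]])

```text
t: 7.45
tcp_pos: [0.4794, 0.1198, 0.0752]
tool_rot: [0.604, -0.369, 0.368, -0.603]
force: [-0.1, -0.5, -0.8]
finger_gap: 1.002
```

Call:
play_rows(deltas=[[0,-0.01,0,0,0,0],[0,-0.03,0,0,0,0],[0,-0.06,0,0,0,0],[0,-0.09,0,0,0,0],[0,-0.12,0,0,0,0],[0,-0.15,0,0,0,0],[0.03,-0.16,0,0,0,0],[0.06,-0.16,-0.02,0,0,0],[0.09,-0.16,-0.04,0,0,0],[0.12,-0.16,-0.06,0,0,0],[0.15,-0.16,-0.08,0,0,0],[0.15,-0.16,-0.08,0,0,0]])

```text
t: 8.65
tcp_pos: [0.4794, -0.0541, 0.2365]
tool_rot: [0.603, -0.368, 0.372, -0.602]
force: [0.5, -0.2, 0.3]
finger_gap: 1.006
```

```bash
python3 - <<'E'
from h import *
s=sense();print(s["t"],s["tcp_pos"],s["force"])
for n,b in(('side',(150,290,160,320)),('top',(130,255,140,300))):
  im=snapshot(n);cv2.imwrite(f'pics/{n}6.png',cv2.resize(im[b[0]:b[1],b[2]:b[3],::-1],None,fx=4.2,fy=4.2,interpolation=cv2.INTER_CUBIC));cv2.imwrite(f'pics/{n}6f.png',im[...,::-1])
E
```

```text
8.65 [ 0.47936995 -0.05412169  0.23652678] [ 0.47979783 -0.20901469  0.27886763]
```

View pics/side6.png

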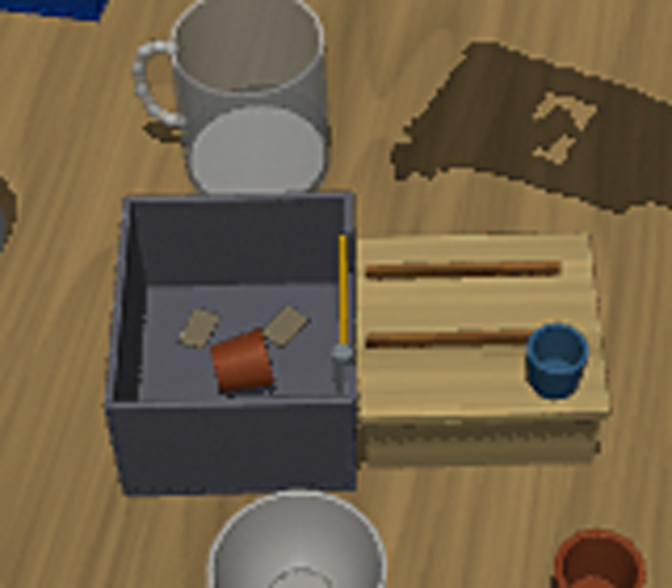

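View pics/top6.png

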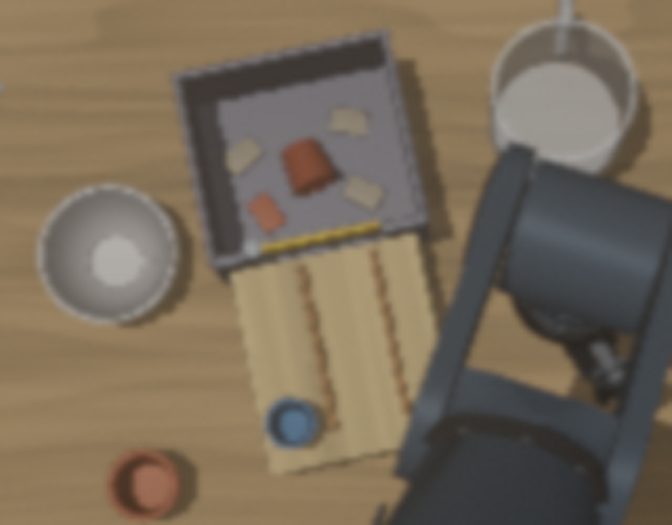

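The pot lies on its side on the tub floor (side 242,360; top 308,165). The yellow gate is shut along the gateway, and the blue cup, bowl and jug are where they stood. The robot touches nothing, so I hand in.

```bash
python3 -c "
from station import *;print(sign_off())"
```

```text
the job is handed in; nothing more can be done
None
```

The reject pot is in the reclaim tub, the gate has swung shut behind it, and I handed the job in at about 8.75 s; no verdict is reported. I set the open gripper at an angle so one finger opened and held the gate while the other pushed the pot along the lane and off the edge. Then I drew back along the lane and lifted clear.

**Last checks:**
- **Pot:** the final pictures show it lying on its side on the tub floor.
- **Gate:** it looks shut by eye. I did not compute its angle.
- **Bystanders:** the blue cup, bowl and jug look unmoved. I did not check the jar, brush, spatula and rib again at the end; the arm's path stayed clear of them.
- **Robot:** it was free of contact, with less than 1 N on the tool.
- **During the push:** the gate was open at about 1.1 rad while the pot was still on the apron. It was still held open when the pot lay in the tub. I saw no contact between pot and gate in the pictures, but that force was not measured.

**One disagreement:** the two cameras placed the tub about 5 mm apart. I used the average, and the clearances covered the difference.

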